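# Find the slip slope of a tilting glass shelf

### The job

Lift the hinged glass panel slowly by its bar until the low bare tin slips down to the lip while the tall rubber-footed tin stays where it is, and leave the panel standing at that slope. Then note the angle: raise the pointer arm by its own bar until you feel it press lightly on the rubber pad at the panel's side, hold it there a moment, and let go so that it stays at the panel's angle. Keep the hand off the tins and leave the mug, spout and scraper alone.

Things in the scene. Friction and masses are not known exactly. Their poses are not given: they have to be found in the camera images.
- hinge (a point): Centre of the hinge axis, 70 mm above the table, on a fixed steel stand (base plate 250 x 210 x 8 mm, two narrow brackets up to z = 86 mm). Axes fixed with the stand: x along the hinge axis, y level towards the free end of the panel, z up. Panel and pointer both turn about this x axis and raise their free (y) ends. The stand stands differently each time.
- panel (a joint): Angle of the hinged glass panel, rad, 0 = level (its start), grows as the free end rises, up to 0.8. Glass 150 mm wide (along the hinge), 6 mm thick, from 18 to 200 mm from the hinge axis, its mid-plane through the axis. Stiff hinge: stays where it is left; about 9 to 10 N upwards at the bar raises it.
- lift_bar (a point): Middle of the panel's steel lift bar: round, 12 mm thick, parallel to the hinge, 250 mm from the hinge axis, 50 mm of open air between it and the glass edge; held by two side arms, 134 mm clear between them. Turns with the panel (x along the bar, z normal to the glass).
- panel_top (a point): Point on the glass's upper surface plane straight above the hinge axis (3 mm). Turns with the panel: x along the hinge, y up the slope towards the bar, z normal to the glass. The steel lip that stops the sliding tin has its inner face at y = 24 mm and stands 12 mm above the glass.
- pointer (a joint): Angle of the pointer arm about the same hinge axis, rad, 0 = level, grows as its free end rises (-0.14 to 0.8); starts somewhat below level. Stiff hinge: stays where it is left; about 3 N upwards at its bar raises it. When it equals panel the blade just touches the rubber pad.
- pointer_bar (a point): Middle of the free part of the pointer's steel bar: round, 12 mm thick, parallel to the hinge, 250 mm from the hinge axis and 155 mm from the panel's middle on the stand's -x side (robot side), free for 31 mm to either side. Turns with the pointer.
- blade (a point): Point on top of the pointer's blade that meets the pad, 160 mm from the hinge axis. The pointer's flat blade, 12 mm wide, 8 mm high, 256 mm long, running from the hinge beside the panel (96 mm from its middle, -x side) to the pointer bar. y along the blade; turns with the pointer.
- pad: Sprung rubber pad, 12 mm across, under a steel lug at the panel's -x side, 160 mm from the hinge. Origin at the centre of its underside; the blade presses on it from below. It gives about 1 mm per 4 N (3 mm at most); more than 8 N there is too much.
- low_tin: Low bare metal tin, 60 mm across, 22 mm high, origin at the centre of its underside, about 70 g. Starts on the glass 148 to 158 mm up from the hinge axis, on the left or right half. It is the first to slip, at a slope of 0.2 to 0.46 rad that differs each time; lying against the lip its origin is 54 mm from the hinge axis.
- tall_tin: Tall metal tin with a black rubber foot ring, 42 mm across, 40 mm high, origin at the centre of its underside, about 70 g. Starts on the other half of the glass at the same distance up. It slips too, but at a slope about 1.3 times as steep as the low tin's: it must not.
- mug: Olive ceramic mug, empty, 80 mm across, 92 mm high, origin under its centre; bystander.
- spout: Red plastic pour spout, 38 mm across, 75 mm high, origin under its centre; bystander.
- scraper: Stainless scraper with black handle lying flat, 170 mm long; bystander.
There are look-alikes about, which are no part of the job. What is shaped like the tall_tin but brown or red is not meant.

How it is judged:
On the way, in this order (a step that is already met when the one before it is completed fails the run):
1. the panel is tilted and the low tin has slipped down to the lip, with the tall tin still up at its place (y of low_tin in the frame of panel_top between 0.02 and 0.066 m and z of low_tin in the frame of panel_top between -0.006 and 0.006 m and y of tall_tin in the frame of panel_top above 0.115 m and z of tall_tin in the frame of panel_top between -0.006 and 0.006 m and value of joint panel above 0.12 rad), for 0.2 s.
2. the pointer's blade presses lightly on the rubber pad (over 0.7 N for 0.2 s) (y of low_tin in the frame of panel_top between 0.02 and 0.066 m and z of low_tin in the frame of panel_top between -0.006 and 0.006 m and y of tall_tin in the frame of panel_top above 0.115 m and z of tall_tin in the frame of panel_top between -0.006 and 0.006 m and contact force between pointer and pad above 0.7 N), for 0.2 s.
At the end, for the whole second after the job is handed in: The panel stands tilted (over 0.12 rad) and at rest, the low tin lies on the glass at the lip (origin under 66 mm from the hinge axis), the tall tin stands on the glass still in its upper place (origin over 115 mm from the hinge axis), and the pointer rests within 0.03 rad of the panel's angle (all of step 1 and angle between the y axis of blade and the y axis of panel_top, either way round below 0.03 rad and velocity of joint panel between -0.03 and 0.03 rad/s and velocity of joint pointer between -0.03 and 0.03 rad/s and linear speed of low_tin below 0.02 m/s); the robot touches nothing.
It fails at once if the tall tin slips down (origin under 110 mm from the hinge axis) (y of tall_tin in the frame of panel_top below 0.11 m).
It fails at once if the hand or arm touches a tin (over 0.5 N) (contact force between any of the fingers, the arm and low_tin above 0.5 N or contact force between any of the fingers, the arm and tall_tin above 0.5 N).
It fails at once if the panel is jerked up (faster than 0.8 rad/s) (velocity of joint panel above 0.8 rad/s).
It fails at once if the pointer is pressed on the pad with more than 8 N (contact force between pointer and pad above 8 N).
It fails at once if the mug, spout or scraper is moved by more than 30 mm (distance of any of mug, spout, scraper from where it was at the start of the episode above 0.03 m).
It also fails if it takes over 67 s, if anything falls off the work surface, if the arm or the gripper's body presses on something with over 40 N, if the wrist force passes 120 N, or if a joint passes its speed limit or range.

### The arm

A 7-joint arm with a two-finger parallel gripper is mounted at the origin on the work surface. World frame = base frame: x ahead of the robot, y to its left, z up, the work surface at z = 0. Lengths are in m, angles in rad, forces in N, time in s.
With the tool pointing down it reaches from about 0.425 to 0.925 m from the base axis. Payload 6.8 kg.
Tool frame: the origin (TCP) lies at the very end of the fingers, on their centre line; the grasp point (between the pads) lies 19 mm behind it; z points along the fingers, x is the direction in which the jaws open and shut, and the axes are right-handed (so a half turn about z gives the same grasp; the last joint's range is limited). The gripper opens to 85 mm and grips with 20 to 120 N. Pads are 22 mm wide; open, the fingers measure 114 mm over their backs; the gripper's body (76 mm by 85 mm) begins 54 mm behind the grasp point. The pads swing forward as they close: fully open they stand 13 mm farther back than shut.
Start: joints at [1.105, 0.477, 0.022, 1.555, -0.011, 1.109, -0.083], TCP at [0.236, -0.632, 0.231] pointing down, gripper open.
Joint ranges: [-2.96, 2.96], [-0.34, 2.1], [-1.41, 1.46], [0.24, 2.44], [-1.37, 4.51], [0.17, 1.92], [-2.96, 2.96]. Speed limits (rad/s): [2.39, 2.39, 3.14, 3.14, 3.14, 3.14, 3.14].

### API

Orientations are given as a rotation vector (axis times angle).
In Python, from bench import get_obs, imaging, hand_in gives the robot as it stands.
- The arm moves only by the tool send_rows, never from a script. Its argument "motion" is a list of rows, each an object with "dp": the shift along the world's x, y, z in m, a list of three; "rot": the turn, a rotation vector about the world's x, y, z in rad, a list of three; "grip": the finger opening in m, from 0 to 0.0854. In form: [{"dp": [dx, dy, dz], "rot": [ax, ay, az], "grip": grip}, ...]. A call has 1 to 20 rows; each row shifts and turns the pose as measured when the row begins; what a row does not reach is not made up. A row lasts 1/8 s, in which the tool goes at most 62.5 mm and 10.7 degrees, less where a joint would pass 70% of its speed; a pose out of reach is approached as far as the arm can. A call is refused whole if a number of a shift passes 0.0625 or a number of a turn 0.188, either way. A call with a gripper value outside its range is refused whole. The fingers move at their own pace and stop on an object; "grip_force" is the grip in N (left out, the last holds). Time passes only in rows, so rows that do not move let the fingers close. It gives the time, the measured TCP pose, the force and the opening at its end, in the units of the state.
- get_obs(): the state, without advancing time (a new reading comes with each control period).
- imaging.grab_frame(name): name is "scene" or "top"; returns a dict with "img" (480x640x3 uint8, red, green, blue), "fx", "fy", "cx", "cy" (pixels), "R" (3x3) and "t" (3): a world point X has camera coordinates R X + t. Camera axes: x right, y down, z forward; pixel columns grow to the right and rows downward; lengths in m; the calibration is good to about 2 mm. A picture is of the moment at which its call begins. There is no depth.
- hand_in(): hands the job in, once; it reports no verdict.
The state is a dict: "clock": time; "joints": joint angles; "qvel": joint speeds; "tau": joint torques, N m; "tcp_pos": TCP position; "orientation": TCP orientation; "contact_force": force on the tool from outside, world axes, zero at the start; "moment": the same for the moment, N m; "grip_width": finger opening in m.
Only numpy, scipy, OpenCV 4.12 (cv2) and the standard library are available. Lean on these libraries where they do the work, as an engineer would, in place of code of your own. Each camera call takes 0.05 s, during which the arm holds its last target. There are 200 camera calls.

## Working session

There is one attempt and no reset: what is moved stays moved. The work goes in short steps, Python scripts to look and compute and a tool call to move; the robot and the scene stay as the last step left them, time stands still between calls to the robot, and variables do not carry over. Pictures are saved under pics/ and viewed, about 8 in all and at most 12, crops included, and the job is handed in when it is done.

Besides the shell and the picture viewer there is one more tool, called as name([rows], argument=value, ...), one row to a line, values as JSON. send_rows: Moves the arm, as the interface text tells. Its arguments: {"type":"object","properties":{"motion":{"type":"array","items":{"type":"object","properties":{"dp":{"type":"array","items":{"type":"number"}},"rot":{"type":"array","items":{"type":"number"}},"grip":{"type":"number"}}}},"grip_force":{"type":"number"}},"required":["motion"]}

```bash
mkdir -p pics; cat > h.py <<'E'
import numpy as np, cv2
from bench import get_obs, imaging, hand_in
def snap(name,fn):
    f=imaging.grab_frame(name); cv2.imwrite('pics/'+fn+'.png',f['img'][:,:,::-1]); np.savez('pics/'+fn+'.npz',**f); return f
def load(fn): return np.load('pics/'+fn+'.npz')
def ray(f,u,v):
    d=f['R'].T@np.array([(u-f['cx'])/f['fx'],(v-f['cy'])/f['fy'],1]); return -f['R'].T@f['t'],d
def atz(f,u,v,z):
    c,d=ray(f,u,v); return c+d*(z-c[2])/d[2]
def proj(f,X):
    p=f['R']@np.array(X)+f['t']; return np.array([f['fx']*p[0]/p[2]+f['cx'],f['fy']*p[1]/p[2]+f['cy']])
def tri(fa,a,fb,b):
    ca,da=ray(fa,*a); cb,db=ray(fb,*b)
    s=np.linalg.lstsq(np.c_[da,-db],cb-ca,rcond=None)[0]
    p,q=ca+s[0]*da,cb+s[1]*db; return (p+q)/2,np.linalg.norm(p-q)
E
python3 - <<'E'
from h import *
for n in('top','scene'):
    f=snap(n,n+'0'); print(n,-f['R'].T@f['t'],f['fx'])
o=get_obs();print(o)
E
```

```text
top [0.40672541 0.00427354 0.98457057] 434.87909332090834
scene [1.13734501 0.22374971 0.84171373] 480.16354359401845
{'clock': 0.1, 'joints': array([ 1.1049285 ,  0.47768599,  0.0223303 ,  1.5563504 , -0.01151341,
        1.10928715, -0.08312526]), 'qvel': array([ 0.00047583, -0.00059028,  0.0014469 , -0.00025124, -0.00134342,
       -0.00059658,  0.00101371]), 'tau': array([ 4.17106989e-03, -5.97758102e+01,  1.61370859e+00, -2.81954616e+01,
        1.28303634e-02,  5.00472088e-03, -2.42984299e-06]), 'tcp_pos': array([ 0.23619018, -0.63176387,  0.23044469]), 'orientation': array([-2.58057362e+00,  1.79025519e+00,  2.15218113e-03]), 'contact_force': array([-0.63171014, -0.37221065, -0.54179438]), 'moment': array([-0.02127332,  0.02691853,  0.03401777]), 'grip_width': 0.08528934938488873}
```

View pics/top0.png

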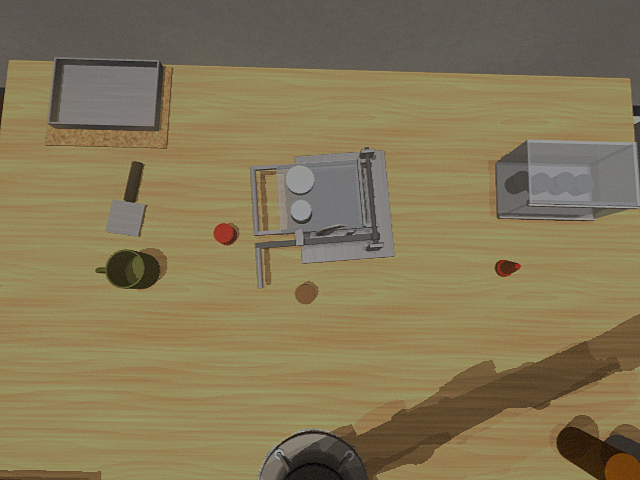

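View pics/scene0.png

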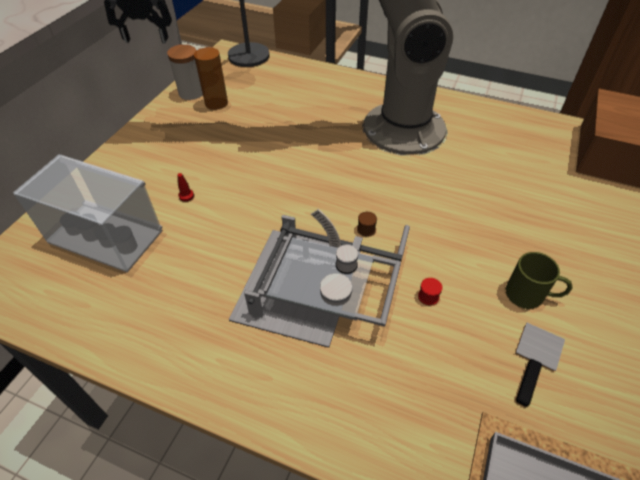

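The top view shows the panel with its free end at image left: lift bar about (254,200), hinge about (372,200), pointer bar about (260,268). The low tin is at (300,180) and the tall tin at (301,211). I'll enlarge both views to measure.

```bash
python3 - <<'E'
import cv2,numpy as np
a=cv2.imread('pics/top0.png')[140:300,235:405]; b=cv2.imread('pics/scene0.png')[205:350,225:425]
cv2.imwrite('pics/c1.png',cv2.resize(a,None,fx=3.5,fy=3.5,interpolation=cv2.INTER_CUBIC))
cv2.imwrite('pics/c2.png',cv2.resize(b,None,fx=4,fy=4,interpolation=cv2.INTER_CUBIC))
E
```

```text
(no output)
```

View pics/c1.png

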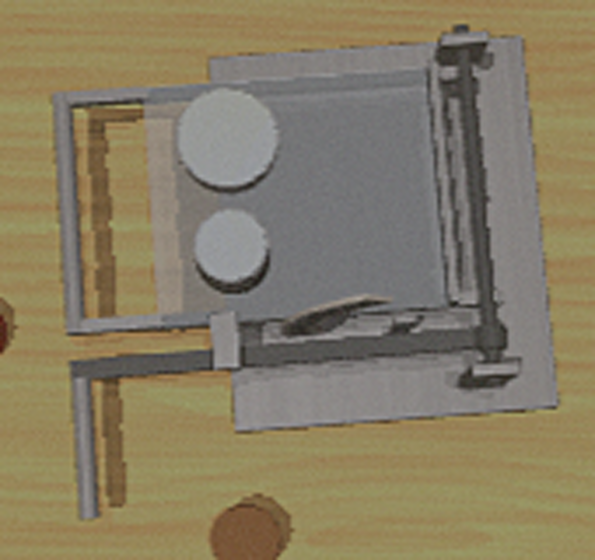

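View pics/c2.png

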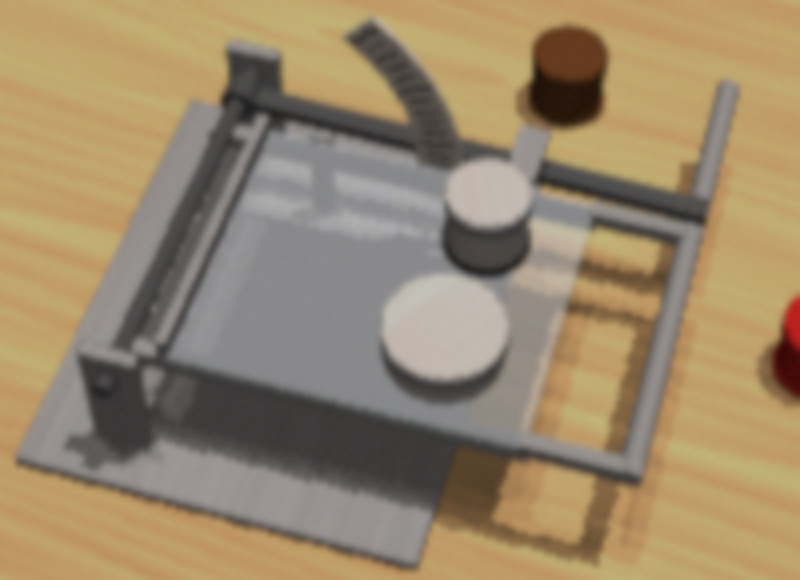

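```bash
python3 - <<'E'
from h import *
T,S=load('top0'),load('scene0')
t=lambda u,v:((u+.5)/3.5-.5+235,(v+.5)/3.5-.5+140)
s=lambda u,v:((u+.5)/4-.5+225,(v+.5)/4-.5+205)
P={}
for n,a,b in [('liftfar',(63,97),(632,470)),('liftnear',(73,328),(690,230)),('ptrend',(89,517),(731,86)),('ptrin',(79,372),(702,206)),('brfar',(463,42),(115,357)),('brnear',(493,369),(254,49)),('low top',(228,136),(445,328)),('tall top',(232,245),(488,193)),('redtin',(0,0),(0,0))]:
    if n=='redtin': continue
    X,e=tri(T,t(*a),S,s(*b)); P[n]=X; print(n,X.round(4),round(e,4))
x=(P['brnear']-P['brfar'])[:2]; x=x/np.linalg.norm(x); print('-xdir',x)
for a,b in(('liftfar','liftnear'),('ptrin','ptrend')): d=P[b]-P[a]; print(a,np.linalg.norm(d),d/np.linalg.norm(d))
L=(P['liftfar']+P['liftnear'])/2; H=(P['brfar']+P['brnear'])/2
print('lift-hinge',L-H,np.linalg.norm((L-H)[:2]))
for n,(u,v) in dict(red=(225,234),brown=(306,293)).items(): print(n,atz(T,u,v,0.04))
print('mug',atz(T,127,269,.05))
E
```

```text
liftfar [0.6767 0.1476 0.0733] 0.0023
liftnear [0.5336 0.1337 0.075 ] 0.0013
ptrend [0.4205 0.1226 0.063 ] 0.0017
ptrin [0.5078 0.132  0.0638] 0.0018
brfar [ 0.7155 -0.0978  0.0805] 0.0024
brnear [ 0.5132 -0.1183  0.0853] 0.0011
low top [0.6491 0.0443 0.0937] 0.0017
tall top [0.579  0.0391 0.1122] 0.0011
-xdir [-0.99489145 -0.10095045]
liftfar 0.14378169234879973 [-0.99521357 -0.09697207  0.01209829]
ptrin 0.08780909179683989 [-0.99417883 -0.10731019 -0.00964273]
lift-hinge [-0.00923728  0.24865199 -0.00880221] 0.24882350775537662
red [0.5353315  0.20568557 0.04      ]
brown [0.41107369 0.02559564 0.04      ]
mug [0.45399272 0.40772862 0.05      ]
```

```bash
python3 - <<'E'
from h import *
from scipy.spatial.transform import Rotation as R
o=get_obs(); M=R.from_rotvec(o['orientation']).as_matrix(); print(M.round(3))
x=M[:,0]; a=np.arctan2(x[1],x[0]); b=np.arctan2(.995,-.1005)
for k in(0,np.pi): print('turn z',(b+k-a+np.pi)%(2*np.pi)-np.pi)
print(np.array([.605,.1405,.2])-o['tcp_pos'])
E
```

```text
[[ 0.35  -0.937 -0.001]
 [-0.937 -0.35   0.001]
 [-0.002  0.    -1.   ]]
turn z 2.8844887525810243
turn z -0.2571039010087688
[ 0.36880982  0.77226387 -0.03044469]
```

send_rows([
  {"dp": [0.02,0.042,0],"rot": [0,0,-0.015],"grip": 0.045},
  {"dp": [0.02,0.042,0],"rot": [0,0,-0.015],"grip": 0.045},
  {"dp": [0.02,0.042,0],"rot": [0,0,-0.015],"grip": 0.045},
  {"dp": [0.02,0.042,0],"rot": [0,0,-0.015],"grip": 0.045},
  {"dp": [0.02,0.042,0],"rot": [0,0,-0.015],"grip": 0.045},
  {"dp": [0.02,0.042,0],"rot": [0,0,-0.015],"grip": 0.045},
  {"dp": [0.02,0.042,0],"rot": [0,0,-0.015],"grip": 0.045},
  {"dp": [0.02,0.042,0],"rot": [0,0,-0.015],"grip": 0.045},
  {"dp": [0.02,0.042,0],"rot": [0,0,-0.015],"grip": 0.045},
  {"dp": [0.02,0.042,0],"rot": [0,0,-0.015],"grip": 0.045},
  {"dp": [0.02,0.042,0],"rot": [0,0,-0.015],"grip": 0.045},
  {"dp": [0.02,0.042,0],"rot": [0,0,-0.015],"grip": 0.045},
  {"dp": [0.02,0.042,0],"rot": [0,0,-0.015],"grip": 0.045},
  {"dp": [0.02,0.042,0],"rot": [0,0,-0.015],"grip": 0.045},
  {"dp": [0.02,0.042,0],"rot": [0,0,-0.015],"grip": 0.045},
  {"dp": [0.02,0.042,0],"rot": [0,0,-0.015],"grip": 0.045},
  {"dp": [0,0,0],"rot": [0,0,0],"grip": 0.045},
], grip_force=25)

```text
clock: 2.22
tcp_pos: [0.5577, 0.0651, 0.2251]
orientation: [2.338, -2.099, -0.015]
contact_force: [-0.6, -0.1, -0.1]
grip_width: 0.045
```

send_rows([
  {"dp": [0.024,0.038,0],"rot": [0,0,-0.004],"grip": 0.045},
  {"dp": [0.023,0.038,0],"rot": [0,0,-0.004],"grip": 0.045},
  {"dp": [0,0,0],"rot": [0,0,0],"grip": 0.045},
  {"dp": [0,0,-0.04],"rot": [0,0,0],"grip": 0.045},
  {"dp": [0,0,-0.04],"rot": [0,0,0],"grip": 0.045},
])

```text
clock: 2.85
tcp_pos: [0.6064, 0.1368, 0.1447]
orientation: [2.323, -2.114, -0.008]
contact_force: [0.2, -0.7, -0.1]
grip_width: 0.0451
```

```bash
python3 - <<'E'
from h import *
o=get_obs(); print(o['tcp_pos'],o['orientation'],o['joints'].round(2),o['contact_force'])
T=snap('top','top1');S=snap('scene','sc1')
a=cv2.imread('pics/top1.png')[120:300,215:405]; b=cv2.imread('pics/sc1.png')[150:350,225:425]
cv2.imwrite('pics/c3.png',np.hstack([cv2.resize(a,(400,400)),cv2.resize(b,(400,400))]))
E
```

```text
[0.6064305  0.13682441 0.14470962] [ 2.32270771 -2.11411476 -0.00849528] [-0.07  0.51 -0.34  1.75  0.2   0.93 -1.96] [ 0.15262675 -0.69869501 -0.10232333]
```

View pics/c3.png

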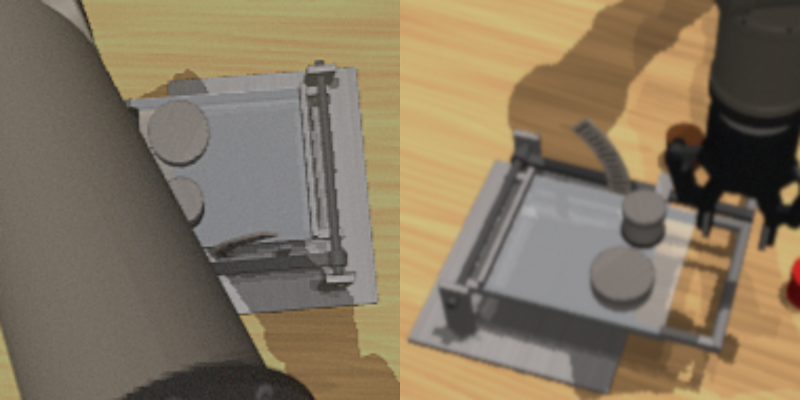

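The fingers straddle the bar's line and both tins stay visible in the scene view, low tin at about (622,275) and tall tin at (643,215) in the crop. I'll go down and grip.

send_rows([
  {"dp": [-0.001,0.003,-0.03],"rot": [0,0,0],"grip": 0.045},
  {"dp": [0,0.001,-0.03],"rot": [0,0,0],"grip": 0.045},
  {"dp": [0,0,-0.03],"rot": [0,0,0],"grip": 0.045},
  {"dp": [0,0,0],"rot": [0,0,0],"grip": 0.045},
], grip_force=25)

```text
clock: 3.45
tcp_pos: [0.6047, 0.1344, 0.0552]
orientation: [2.312, -2.117, -0.008]
contact_force: [0.0, -0.1, -0.7]
grip_width: 0.0448
```

send_rows([
  {"dp": [0,0,0],"rot": [0,0,0],"grip": 0.025},
  {"dp": [0,0,0],"rot": [0,0,0],"grip": 0.015},
  {"dp": [0,0,0],"rot": [0,0,0],"grip": 0.005},
  {"dp": [0,0,0],"rot": [0,0,0],"grip": 0.005},
  {"dp": [0,0,0],"rot": [0,0,0],"grip": 0.005},
], grip_force=25)

```text
clock: 4.08
tcp_pos: [0.6056, 0.14, 0.0599]
orientation: [-2.319, 2.116, 0.011]
contact_force: [0.9, 2.8, -10.1]
grip_width: 0.0108
```

send_rows([
  {"dp": [0,0,0.002],"rot": [0,0,0],"grip": 0.005},
  {"dp": [0,0,0.003],"rot": [0,0,0],"grip": 0.005},
  {"dp": [0,0,0.004],"rot": [0,0,0],"grip": 0.005},
  {"dp": [0,0,0.004],"rot": [0,0,0],"grip": 0.005},
  {"dp": [0,0,0.004],"rot": [0,0,0],"grip": 0.005},
  {"dp": [0,0,0.004],"rot": [0,0,0],"grip": 0.005},
])

```text
clock: 4.82
tcp_pos: [0.6056, 0.1391, 0.0818]
orientation: [-2.318, 2.117, 0.011]
contact_force: [2.6, 1.9, -11.5]
grip_width: 0.0109
```

```bash
python3 - <<'E'
from h import *
o=get_obs(); print(o['tcp_pos'],o['contact_force'])
S=snap('scene','sc2')
b=cv2.imread('pics/sc2.png')[180:350,225:425]
cv2.imwrite('pics/c4.png',cv2.resize(b,None,fx=3,fy=3))
E
```

```text
[0.60562468 0.13911925 0.08177944] [  2.64079245   1.89937492 -11.487287  ]
```

View pics/c4.png

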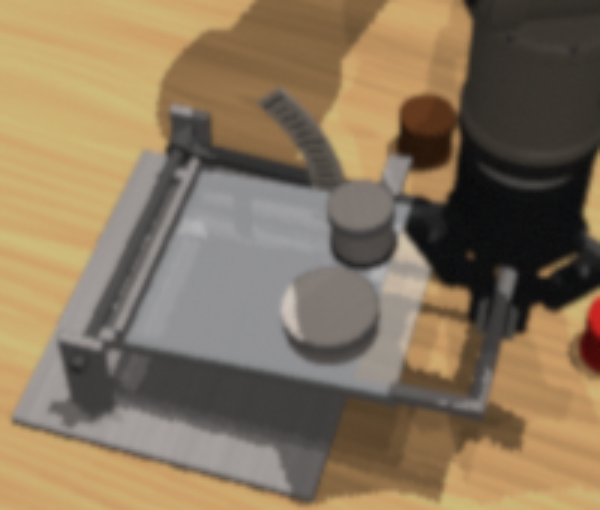

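```bash
cat >> h.py <<'E'
H=np.array([.630,-.108,.070]); EX=np.array([.9949,.1005,0]); EY=np.array([-.1005,.9949,0]); EZ=np.array([0,0,1.])
def pan(th,x,y,h): return H+x*EX+y*(np.cos(th)*EY+np.sin(th)*EZ)+h*(np.cos(th)*EZ-np.sin(th)*EY)
TIN=dict(low=(.034,.1496,.025),tall=(-.036,.1515,.043))
def track(fn,ref='sc2',thref=.1,Z0=.0568):
    o=get_obs(); S=snap('scene',fn); th=np.arcsin((o['tcp_pos'][2]-Z0)/.25)
    A=cv2.imread('pics/%s.png'%ref); B=cv2.imread('pics/%s.png'%fn)
    print('tcp',o['tcp_pos'].round(4),'F',o['contact_force'].round(1),'th',round(th,3),'clk',round(o['clock'],2))
    for n,(x,y,h) in TIN.items():
        u,v=np.round(proj(S,pan(thref,x,y,h))).astype(int); r=(18,14) if n=='low' else (13,12)
        m=cv2.matchTemplate(B[150:360,225:425],A[v-r[1]:v+r[1]+1,u-r[0]:u+r[0]+1],cv2.TM_CCOEFF_NORMED)
        _,s,_,l=cv2.minMaxLoc(m); q=np.array([l[0]+225+r[0],l[1]+150+r[1]])
        ys=np.linspace(.04,.17,131); d=[np.linalg.norm(proj(S,pan(th,x,yy,h))-q-proj(S,pan(thref,x,y,h))+[u,v]) for yy in ys]
        print(n,'px',q,'score',round(s,2),'y on panel',ys[np.argmin(d)].round(3),'resid px',round(min(d),1))
E
python3 - <<'E'
from h import *
S=load('sc2')
for th in(.09,.1,.11,.12): print(th,[proj(S,pan(th,*TIN[k])).round(1) for k in TIN], proj(S,pan(th,.073,.25,0)).round(1))
print('read low 335,282.3 tall 345.3,249, bar end 384.5,315')
E
```

```text
0.09 [array([334.1, 281.6]), array([344.4, 247.7])] [382.5 316.9]
0.1 [array([333.9, 281.1]), array([344.1, 247.2])] [382.5 316.1]
0.11 [array([333.7, 280.6]), array([343.8, 246.6])] [382.5 315.4]
0.12 [array([333.5, 280.1]), array([343.6, 246.1])] [382.5 314.6]
read low 335,282.3 tall 345.3,249, bar end 384.5,315
```

send_rows([
  {"dp": [0,0,0.004],"rot": [0,0,0],"grip": 0.005},
  {"dp": [0,-0.001,0.004],"rot": [0,0,0],"grip": 0.005},
  {"dp": [0,0,0.004],"rot": [0,0,0],"grip": 0.005},
  {"dp": [0,-0.001,0.004],"rot": [0,0,0],"grip": 0.005},
])

```text
clock: 5.38
tcp_pos: [0.6058, 0.1369, 0.0993]
orientation: [-2.318, 2.117, 0.01]
contact_force: [3.2, 2.7, -10.9]
grip_width: 0.0108
```

```bash
python3 -c "
from h import *
track('s3')"
```

```text
tcp [0.6058 0.1369 0.0993] F [  3.2   2.7 -10.9] th 0.171 clk 5.38
low px [333 278] score 0.95 y on panel 0.151 resid px 0.5
tall px [343 243] score 0.94 y on panel 0.154 resid px 0.3
```

send_rows([
  {"dp": [0,0,0.0025],"rot": [0,0,0],"grip": 0.005},
  {"dp": [0,-0.001,0.0025],"rot": [0,0,0],"grip": 0.005},
  {"dp": [0,0,0],"rot": [0,0,0],"grip": 0.005},
])

```text
clock: 5.8
tcp_pos: [0.606, 0.1359, 0.1054]
orientation: [-2.318, 2.117, 0.01]
contact_force: [2.2, 0.8, -8.0]
grip_width: 0.0106
```

```bash
python3 -c "
from h import *
track('s4')"
```

```text
tcp [0.606  0.1359 0.1054] F [ 2.2  0.8 -8. ] th 0.196 clk 5.8
low px [332 276] score 0.94 y on panel 0.15 resid px 0.1
tall px [342 242] score 0.92 y on panel 0.153 resid px 0.3
```

send_rows([
  {"dp": [0,0,0.0025],"rot": [0,0,0],"grip": 0.005},
  {"dp": [0,-0.001,0.0025],"rot": [0,0,0],"grip": 0.005},
  {"dp": [0,0,0],"rot": [0,0,0],"grip": 0.005},
])

```text
clock: 6.22
tcp_pos: [0.606, 0.1349, 0.1107]
orientation: [-2.318, 2.117, 0.01]
contact_force: [2.4, 1.5, -8.2]
grip_width: 0.0109
```

```bash
python3 -c "
from h import *
track('s5')"
```

```text
tcp [0.606  0.1349 0.1107] F [ 2.4  1.5 -8.2] th 0.217 clk 6.22
low px [331 275] score 0.92 y on panel 0.149 resid px 0.1
tall px [341 240] score 0.89 y on panel 0.153 resid px 0.6
```

Plenty of time is left, so I'll keep stepping and checking.

send_rows([
  {"dp": [0,0,0.0025],"rot": [0,0,0],"grip": 0.005},
  {"dp": [0,-0.001,0.0025],"rot": [0,0,0],"grip": 0.005},
  {"dp": [0,0,0],"rot": [0,0,0],"grip": 0.005},
  {"dp": [0,0,0],"rot": [0,0,0],"grip": 0.005},
])

```text
clock: 6.78
tcp_pos: [0.6061, 0.1338, 0.1159]
orientation: [-2.317, 2.117, 0.01]
contact_force: [2.7, 1.3, -10.5]
grip_width: 0.011
```

```bash
python3 -c "
from h import *
track('s6')"
```

```text
tcp [0.6061 0.1338 0.1159] F [  2.7   1.3 -10.5] th 0.239 clk 6.78
low px [331 274] score 0.9 y on panel 0.151 resid px 0.3
tall px [341 239] score 0.87 y on panel 0.154 resid px 0.4
```

send_rows([
  {"dp": [0,0,0.0025],"rot": [0,0,0],"grip": 0.005},
  {"dp": [0,-0.001,0.0025],"rot": [0,0,0],"grip": 0.005},
  {"dp": [0,0,0],"rot": [0,0,0],"grip": 0.005},
  {"dp": [0,0,0],"rot": [0,0,0],"grip": 0.005},
])

```text
clock: 7.32
tcp_pos: [0.6063, 0.1325, 0.1212]
orientation: [-2.317, 2.117, 0.009]
contact_force: [3.8, 2.1, -11.7]
grip_width: 0.0105
```

```bash
python3 -c "
from h import *
track('s7')"
```

```text
tcp [0.6063 0.1325 0.1212] F [  3.8   2.1 -11.7] th 0.261 clk 7.33
low px [330 273] score 0.89 y on panel 0.15 resid px 0.3
tall px [340 238] score 0.87 y on panel 0.154 resid px 0.2
```

send_rows([
  {"dp": [0,0,0.0025],"rot": [0,0,0],"grip": 0.005},
  {"dp": [0,-0.001,0.0025],"rot": [0,0,0],"grip": 0.005},
  {"dp": [0,0,0],"rot": [0,0,0],"grip": 0.005},
  {"dp": [0,0,0],"rot": [0,0,0],"grip": 0.005},
])

```text
clock: 7.88
tcp_pos: [0.6064, 0.1312, 0.1265]
orientation: [-2.317, 2.118, 0.009]
contact_force: [3.7, 2.4, -10.5]
grip_width: 0.0106
```

```bash
python3 -c "
from h import *
track('s8')"
```

```text
tcp [0.6064 0.1312 0.1265] F [  3.7   2.4 -10.5] th 0.283 clk 7.88
low px [329 272] score 0.87 y on panel 0.149 resid px 0.5
tall px [339 237] score 0.85 y on panel 0.154 resid px 0.1
```

send_rows([
  {"dp": [0,-0.001,0.0025],"rot": [0,0,0],"grip": 0.005},
  {"dp": [0,-0.001,0.0025],"rot": [0,0,0],"grip": 0.005},
  {"dp": [0,0,0],"rot": [0,0,0],"grip": 0.005},
  {"dp": [0,0,0],"rot": [0,0,0],"grip": 0.005},
])

```text
clock: 8.43
tcp_pos: [0.6065, 0.1296, 0.1321]
orientation: [-2.317, 2.117, 0.009]
contact_force: [3.2, 2.4, -10.3]
grip_width: 0.0108
```

```bash
python3 -c "
from h import *
track('s9')"
```

```text
tcp [0.6065 0.1296 0.1321] F [  3.2   2.4 -10.3] th 0.306 clk 8.43
low px [329 271] score 0.82 y on panel 0.151 resid px 0.7
tall px [338 235] score 0.84 y on panel 0.154 resid px 0.6
```

send_rows([
  {"dp": [0,-0.001,0.0025],"rot": [0,0,0],"grip": 0.005},
  {"dp": [0,-0.001,0.0025],"rot": [0,0,0],"grip": 0.005},
  {"dp": [0,0,0],"rot": [0,0,0],"grip": 0.005},
  {"dp": [0,0,0],"rot": [0,0,0],"grip": 0.005},
])

```text
clock: 8.98
tcp_pos: [0.6067, 0.128, 0.1373]
orientation: [-2.317, 2.116, 0.009]
contact_force: [4.1, 2.9, -10.4]
grip_width: 0.0109
```

```bash
python3 -c "
from h import *
track('s10')"
```

```text
tcp [0.6067 0.128  0.1373] F [  4.1   2.9 -10.4] th 0.328 clk 8.97
low px [328 269] score 0.8 y on panel 0.151 resid px 0.2
tall px [337 234] score 0.82 y on panel 0.154 resid px 0.3
```

send_rows([
  {"dp": [0,-0.001,0.0025],"rot": [0,0,0],"grip": 0.005},
  {"dp": [0,-0.001,0.0025],"rot": [0,0,0],"grip": 0.005},
  {"dp": [0,0,0],"rot": [0,0,0],"grip": 0.005},
  {"dp": [0,0,0],"rot": [0,0,0],"grip": 0.005},
])

```text
clock: 9.52
tcp_pos: [0.6069, 0.1264, 0.1423]
orientation: [-2.316, 2.115, 0.009]
contact_force: [3.1, 2.2, -10.6]
grip_width: 0.0105
```

```bash
python3 -c "
from h import *
track('s11')"
```

```text
tcp [0.6069 0.1264 0.1423] F [  3.1   2.2 -10.6] th 0.349 clk 9.53
low px [328 268] score 0.77 y on panel 0.152 resid px 0.1
tall px [336 233] score 0.81 y on panel 0.154 resid px 0.2
```

send_rows([
  {"dp": [0,-0.001,0.0025],"rot": [0,0,0],"grip": 0.005},
  {"dp": [0,-0.001,0.0025],"rot": [0,0,0],"grip": 0.005},
  {"dp": [0,0,0],"rot": [0,0,0],"grip": 0.005},
  {"dp": [0,0,0],"rot": [0,0,0],"grip": 0.005},
])

```text
clock: 10.07
tcp_pos: [0.6071, 0.1247, 0.1471]
orientation: [-2.316, 2.114, 0.009]
contact_force: [1.9, 2.4, -9.2]
grip_width: 0.0108
```

```bash
python3 -c "
from h import *
track('s12')"
```

```text
tcp [0.6071 0.1247 0.1471] F [ 1.9  2.4 -9.2] th 0.37 clk 10.07
low px [327 267] score 0.76 y on panel 0.152 resid px 0.1
tall px [335 232] score 0.8 y on panel 0.154 resid px 0.2
```

send_rows([
  {"dp": [0,-0.001,0.0025],"rot": [0,0,0],"grip": 0.005},
  {"dp": [0,-0.001,0.0025],"rot": [0,0,0],"grip": 0.005},
  {"dp": [0,0,0],"rot": [0,0,0],"grip": 0.005},
  {"dp": [0,0,0],"rot": [0,0,0],"grip": 0.005},
])

```text
clock: 10.62
tcp_pos: [0.6072, 0.123, 0.1518]
orientation: [-2.316, 2.113, 0.009]
contact_force: [3.0, 2.3, -8.5]
grip_width: 0.0107
```

```bash
python3 -c "
from h import *
track('s13')"
```

```text
tcp [0.6072 0.123  0.1518] F [ 3.   2.3 -8.5] th 0.39 clk 10.62
low px [325 266] score 0.74 y on panel 0.15 resid px 0.3
tall px [334 230] score 0.8 y on panel 0.154 resid px 0.9
```

send_rows([
  {"dp": [0,-0.001,0.0025],"rot": [0,0,0],"grip": 0.005},
  {"dp": [0,-0.001,0.0025],"rot": [0,0,0],"grip": 0.005},
  {"dp": [0,0,0],"rot": [0,0,0],"grip": 0.005},
  {"dp": [0,0,0],"rot": [0,0,0],"grip": 0.005},
])

```text
clock: 11.18
tcp_pos: [0.6074, 0.1213, 0.1564]
orientation: [-2.316, 2.113, 0.01]
contact_force: [3.1, 2.0, -8.3]
grip_width: 0.0109
```

```bash
python3 -c "
from h import *
track('s14')"
```

```text
tcp [0.6074 0.1213 0.1564] F [ 3.1  2.  -8.3] th 0.41 clk 11.18
low px [379 202] score 0.54 y on panel 0.17 resid px 76.8
tall px [333 230] score 0.8 y on panel 0.154 resid px 0.3
```

Low tin tracking was lost on the last step, so it has probably slipped. I'll look.

```bash
python3 - <<'E'
from h import *
snap('scene','s15')
cv2.imwrite('pics/c5.png',np.hstack([cv2.resize(cv2.imread('pics/%s.png'%n)[170:350,225:425],(400,360),interpolation=cv2.INTER_CUBIC) for n in('s14','s15')]))
E
```

```text
(no output)
```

View pics/c5.png

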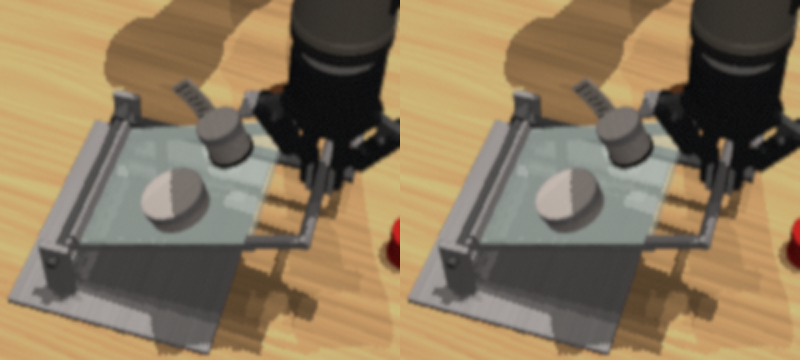

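The low tin is sliding: its top centre went from crop (175,197) to (168,197) between the frames, while the tall tin is unmoved at (224,135). I'll hold still and wait.

send_rows([
  {"dp": [0,0,0],"rot": [0,0,0],"grip": 0.005},
  {"dp": [0,0,0],"rot": [0,0,0],"grip": 0.005},
  {"dp": [0,0,0],"rot": [0,0,0],"grip": 0.005},
  {"dp": [0,0,0],"rot": [0,0,0],"grip": 0.005},
  {"dp": [0,0,0],"rot": [0,0,0],"grip": 0.005},
  {"dp": [0,0,0],"rot": [0,0,0],"grip": 0.005},
  {"dp": [0,0,0],"rot": [0,0,0],"grip": 0.005},
  {"dp": [0,0,0],"rot": [0,0,0],"grip": 0.005},
])

```text
clock: 12.28
tcp_pos: [0.6074, 0.1212, 0.1563]
orientation: [-2.316, 2.113, 0.01]
contact_force: [2.4, 2.4, -7.6]
grip_width: 0.011
```

```bash
python3 - <<'E'
from h import *
track('s16')
S=load('s16')
th=.41
print('expected low at lip, top centre',proj(S,pan(th,.034,.054,.025)),'tall',proj(S,pan(th,*TIN['tall'])))
b=cv2.imread('pics/s16.png')[150:350,225:425]
cv2.imwrite('pics/c6.png',cv2.resize(b,None,fx=3,fy=3,interpolation=cv2.INTER_CUBIC))
E
```

```text
tcp [0.6074 0.1212 0.1563] F [ 2.4  2.4 -7.6] th 0.409 clk 12.28
low px [379 202] score 0.54 y on panel 0.17 resid px 76.8
tall px [333 230] score 0.8 y on panel 0.154 resid px 0.3
expected low at lip, top centre [279.81277257 266.494017  ] tall [332.07500059 229.98120389]
```

View pics/c6.png

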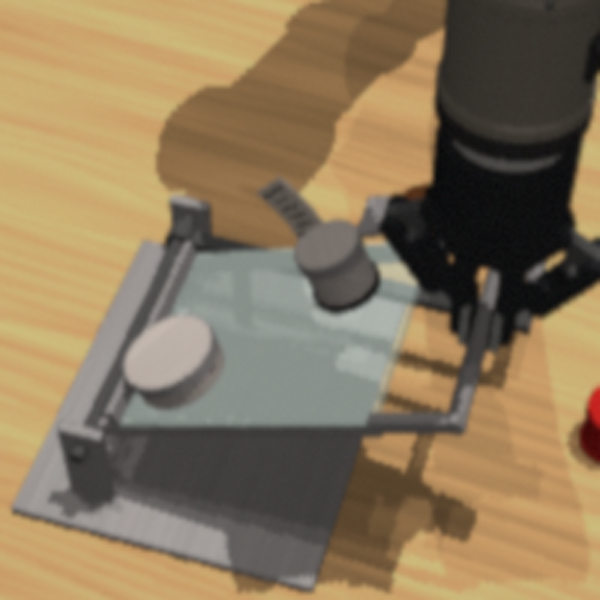

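The low tin lies at the lip: read about (281,268), expected (280,266). The tall tin is still in place. I'll release, retreat upward and go over to the pointer bar.

send_rows([
  {"dp": [0,0,0],"rot": [0,0,0],"grip": 0.02},
  {"dp": [0,0,0],"rot": [0,0,0],"grip": 0.03},
  {"dp": [0,0,0],"rot": [0,0,0],"grip": 0.045},
  {"dp": [0,0,0],"rot": [0,0,0],"grip": 0.045},
  {"dp": [0,0,0.02],"rot": [0,0,0],"grip": 0.045},
  {"dp": [0,0,0.03],"rot": [0,0,0],"grip": 0.045},
  {"dp": [0,0,0.04],"rot": [0,0,0],"grip": 0.045},
  {"dp": [0,0,0.03],"rot": [0,0,0],"grip": 0.045},
])

```text
clock: 13.32
tcp_pos: [0.6055, 0.1188, 0.279]
orientation: [-2.319, 2.119, 0.012]
contact_force: [0.2, 0.7, 0.2]
grip_width: 0.0452
```

```bash
python3 -c "
from h import *
track('s17')"
```

```text
tcp [0.6055 0.1188 0.279 ] F [0.2 0.7 0.2] th 1.095 clk 13.32
low px [295 207] score 0.53 y on panel 0.17 resid px 22.5
tall px [334 230] score 0.83 y on panel 0.16 resid px 58.4
```

send_rows([
  {"dp": [-0.04,0,0],"rot": [0,0,0],"grip": 0.045},
  {"dp": [-0.04,0.001,0],"rot": [0,0,0],"grip": 0.045},
  {"dp": [-0.04,0.001,0],"rot": [0,0,0],"grip": 0.045},
  {"dp": [-0.036,0.001,0],"rot": [0,0,0],"grip": 0.045},
  {"dp": [0,0,0],"rot": [0,0,0],"grip": 0.045},
])

```text
clock: 14.0
tcp_pos: [0.4473, 0.1222, 0.2845]
orientation: [-2.313, 2.114, 0.002]
contact_force: [-0.6, 0.1, 0.3]
grip_width: 0.0452
```

send_rows([
  {"dp": [0.003,0.003,-0.04],"rot": [0,0,0],"grip": 0.045},
  {"dp": [0,0,-0.05],"rot": [0,0,0],"grip": 0.045},
  {"dp": [0,0,-0.05],"rot": [0,0,0],"grip": 0.045},
  {"dp": [0,0,-0.03],"rot": [0,0,0],"grip": 0.045},
  {"dp": [0,0,0],"rot": [0,0,0],"grip": 0.045},
])

```text
clock: 14.62
tcp_pos: [0.4553, 0.1255, 0.1119]
orientation: [-2.306, 2.112, -0.005]
contact_force: [-0.4, 0.5, 0.3]
grip_width: 0.0451
```

```bash
python3 - <<'E'
from h import *
o=get_obs(); print(o['tcp_pos'],o['orientation'])
S=snap('scene','s18'); b=cv2.imread('pics/s18.png')[130:340,235:475]
cv2.imwrite('pics/c7.png',cv2.resize(b,None,fx=2.5,fy=2.5,interpolation=cv2.INTER_CUBIC))
E
```

```text
[0.45532826 0.12548043 0.11185758] [-2.30550431  2.11184759 -0.0050931 ]
```

View pics/c7.png

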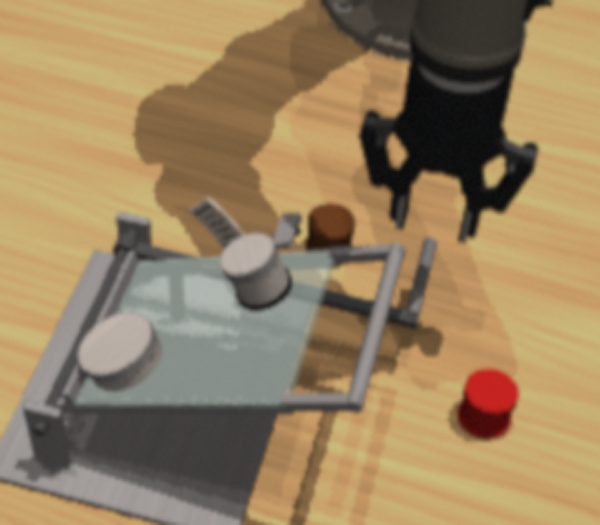

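The panel holds its slope with the low tin at the lip and the tall tin up. The fingertips, about (400,225) and (468,238) in the crop, straddle the pointer bar's line. I'll go down and grip lightly.

send_rows([
  {"dp": [-0.004,0,-0.025],"rot": [0,0,0],"grip": 0.045},
  {"dp": [0,0,-0.025],"rot": [0,0,0],"grip": 0.045},
  {"dp": [0,0,-0.015],"rot": [0,0,0],"grip": 0.045},
  {"dp": [0,0,0],"rot": [0,0,0],"grip": 0.045},
], grip_force=20)

```text
clock: 15.18
tcp_pos: [0.4592, 0.1276, 0.0526]
orientation: [-2.294, 2.105, -0.018]
contact_force: [-0.0, -0.2, 1.1]
grip_width: 0.0451
```

send_rows([
  {"dp": [0,0,0],"rot": [0,0,0],"grip": 0.025},
  {"dp": [0,0,0],"rot": [0,0,0],"grip": 0.015},
  {"dp": [0,0,0],"rot": [0,0,0],"grip": 0.005},
  {"dp": [0,0,0],"rot": [0,0,0],"grip": 0.005},
  {"dp": [0,0,0],"rot": [0,0,0],"grip": 0.005},
], grip_force=20)

```text
clock: 15.8
tcp_pos: [0.4606, 0.1255, 0.0548]
orientation: [-2.292, 2.107, -0.023]
contact_force: [0.8, -1.2, -2.2]
grip_width: 0.0106
```

send_rows([
  {"dp": [0,0,0],"rot": [0,0,0],"grip": 0.03},
  {"dp": [0,0,0],"rot": [0,0,0],"grip": 0.035},
  {"dp": [-0.008,0,-0.004],"rot": [0,0,0],"grip": 0.035},
  {"dp": [-0.003,0,-0.007],"rot": [0,0,0],"grip": 0.035},
  {"dp": [0,0,0],"rot": [0,0,0],"grip": 0.035},
])

```text
clock: 16.42
tcp_pos: [0.4491, 0.1274, 0.0436]
orientation: [-2.292, 2.104, -0.022]
contact_force: [0.9, -0.6, 0.5]
grip_width: 0.0353
```

send_rows([
  {"dp": [0,0,0],"rot": [0,0,0],"grip": 0.02},
  {"dp": [0,0,0],"rot": [0,0,0],"grip": 0.012},
  {"dp": [0,0,0],"rot": [0,0,0],"grip": 0.005},
  {"dp": [0,0,0],"rot": [0,0,0],"grip": 0.005},
  {"dp": [0,0,0],"rot": [0,0,0],"grip": 0.005},
])

```text
clock: 17.05
tcp_pos: [0.4493, 0.1244, 0.0434]
orientation: [-2.292, 2.108, -0.025]
contact_force: [-1.0, -1.0, -0.3]
grip_width: 0.0112
```

send_rows([
  {"dp": [0,0,0.003],"rot": [0,0,0],"grip": 0.005},
  {"dp": [0,0,0.005],"rot": [0,0,0],"grip": 0.005},
  {"dp": [0,0,0.006],"rot": [0,0,0],"grip": 0.005},
  {"dp": [0,0,0.006],"rot": [0,0,0],"grip": 0.005},
  {"dp": [0,0,0.006],"rot": [0,0,0],"grip": 0.005},
  {"dp": [0,-0.001,0.006],"rot": [0,0,0],"grip": 0.005},
  {"dp": [0,-0.001,0.006],"rot": [0,0,0],"grip": 0.005},
  {"dp": [0,-0.001,0.006],"rot": [0,0,0],"grip": 0.005},
  {"dp": [0,-0.001,0.006],"rot": [0,0,0],"grip": 0.005},
  {"dp": [0,-0.001,0.006],"rot": [0,0,0],"grip": 0.005},
  {"dp": [0,0,0],"rot": [0,0,0],"grip": 0.005},
])

```text
clock: 18.42
tcp_pos: [0.4498, 0.1195, 0.1038]
orientation: [-2.291, 2.107, -0.026]
contact_force: [-0.4, 0.0, 0.9]
grip_width: 0.0111
```

send_rows([
  {"dp": [0,-0.001,0.004],"rot": [0,0,0],"grip": 0.005},
  {"dp": [0,-0.001,0.004],"rot": [0,0,0],"grip": 0.005},
  {"dp": [0,-0.001,0.004],"rot": [0,0,0],"grip": 0.005},
  {"dp": [0,-0.001,0.004],"rot": [0,0,0],"grip": 0.005},
  {"dp": [0,-0.001,0.004],"rot": [0,0,0],"grip": 0.005},
])

```text
clock: 19.05
tcp_pos: [0.4502, 0.1145, 0.1248]
orientation: [-2.291, 2.106, -0.026]
contact_force: [1.6, -0.0, -3.8]
grip_width: 0.0111
```

```bash
python3 - <<'E'
from h import *
o=get_obs(); print(o['tcp_pos'],o['contact_force'])
S=snap('scene','s19'); b=cv2.imread('pics/s19.png')[170:330,235:435]
cv2.imwrite('pics/c8.png',cv2.resize(b,None,fx=3.5,fy=3.5,interpolation=cv2.INTER_CUBIC))
E
```

```text
[0.45018184 0.11446319 0.12480968] [ 1.55861107 -0.04621455 -3.77951702]
```

View pics/c8.png

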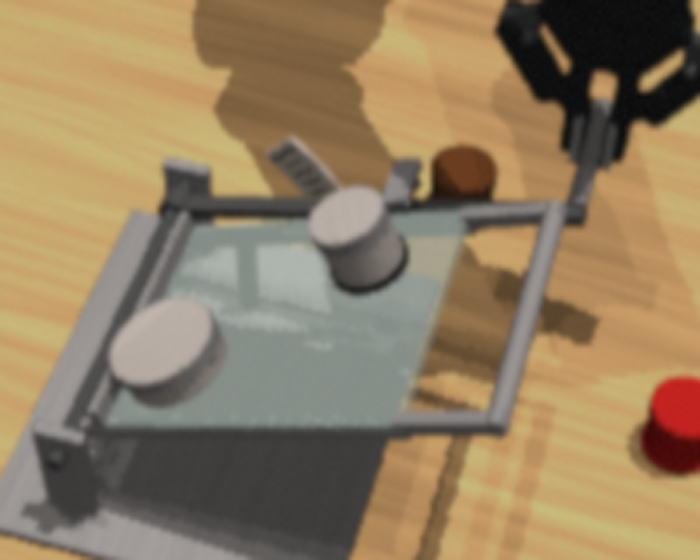

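The pointer bar still stands below the lift bar line, with its inner end at (578,215) in the crop and the lug at (402,178) above the blade. I'll go up more slowly while watching the force.

send_rows([
  {"dp": [0,-0.001,0.002],"rot": [0,0,0],"grip": 0.005},
  {"dp": [0,-0.001,0.002],"rot": [0,0,0],"grip": 0.005},
  {"dp": [0,-0.001,0.002],"rot": [0,0,0],"grip": 0.005},
  {"dp": [0,-0.001,0.002],"rot": [0,0,0],"grip": 0.005},
  {"dp": [0,0,0.001],"rot": [0,0,0],"grip": 0.005},
])

```text
clock: 19.73
tcp_pos: [0.4505, 0.1113, 0.1351]
orientation: [-2.291, 2.104, -0.026]
contact_force: [3.0, 0.8, -3.6]
grip_width: 0.0114
```

```bash
python3 - <<'E'
from h import *
o=get_obs(); print(o['tcp_pos'],o['contact_force'])
# angle of pointer from gripped bar, using lever: z_tcp = zc + .25 sin(th) fitted on y change
S=load('s19')
for th in(.34,.36,.38,.4,.42,.44): print(th,'lift far end',((proj(S,pan(th,.067+.006,.25,0))-[235,170])*3.5).round(0),'near',((proj(S,pan(th,-.073,.25,0))-[235,170])*3.5).round(0),'ptr inner',((proj(S,pan(th,-.102,.25,0))-[235,170])*3.5).round(0))
E
```

```text
[0.45053865 0.11131744 0.1350921 ] [ 2.98530911  0.77920192 -3.60312283]
0.34 lift far end [501. 442.] near [560. 226.] ptr inner [570. 188.]
0.36 lift far end [499. 436.] near [557. 220.] ptr inner [568. 182.]
0.38 lift far end [496. 430.] near [555. 213.] ptr inner [566. 176.]
0.4 lift far end [493. 423.] near [553. 207.] ptr inner [563. 169.]
0.42 lift far end [489. 417.] near [550. 201.] ptr inner [560. 163.]
0.44 lift far end [486. 410.] near [547. 194.] ptr inner [558. 156.]
```

send_rows([
  {"dp": [0,-0.001,0.002],"rot": [0,0,0],"grip": 0.005},
  {"dp": [0,-0.001,0.002],"rot": [0,0,0],"grip": 0.005},
  {"dp": [0,-0.001,0.002],"rot": [0,0,0],"grip": 0.005},
])

```text
clock: 20.1
tcp_pos: [0.4507, 0.109, 0.1416]
orientation: [-2.29, 2.102, -0.025]
contact_force: [2.1, 1.9, -2.1]
grip_width: 0.0109
```

send_rows([
  {"dp": [0,0,0.001],"rot": [0,0,0],"grip": 0.005},
  {"dp": [0,-0.001,0.001],"rot": [0,0,0],"grip": 0.005},
])

```text
clock: 20.35
tcp_pos: [0.4508, 0.1081, 0.1439]
orientation: [-2.29, 2.102, -0.025]
contact_force: [0.8, 5.5, -2.7]
grip_width: 0.0113
```

send_rows([
  {"dp": [0,-0.0005,0.001],"rot": [0,0,0],"grip": 0.005},
])

```text
clock: 20.48
tcp_pos: [0.4509, 0.1077, 0.145]
orientation: [-2.29, 2.102, -0.025]
contact_force: [2.6, 1.6, -2.1]
grip_width: 0.0108
```

send_rows([
  {"dp": [0,-0.0005,0.001],"rot": [0,0,0],"grip": 0.005},
])

```text
clock: 20.6
tcp_pos: [0.451, 0.1073, 0.1462]
orientation: [-2.29, 2.101, -0.025]
contact_force: [2.1, 3.0, -1.7]
grip_width: 0.0109
```

send_rows([
  {"dp": [0,-0.0005,0.001],"rot": [0,0,0],"grip": 0.005},
])

```text
clock: 20.72
tcp_pos: [0.451, 0.1069, 0.1472]
orientation: [-2.29, 2.101, -0.025]
contact_force: [1.9, 2.8, -2.8]
grip_width: 0.0111
```

send_rows([
  {"dp": [0,-0.0005,0.0007],"rot": [0,0,0],"grip": 0.005},
])

```text
clock: 20.85
tcp_pos: [0.451, 0.1065, 0.148]
orientation: [-2.29, 2.101, -0.025]
contact_force: [1.9, 4.2, -2.8]
grip_width: 0.0109
```

send_rows([
  {"dp": [0,-0.0003,0.0007],"rot": [0,0,0],"grip": 0.005},
])

```text
clock: 20.98
tcp_pos: [0.4511, 0.1063, 0.1488]
orientation: [-2.29, 2.101, -0.025]
contact_force: [2.4, 3.3, -3.1]
grip_width: 0.0112
```

send_rows([
  {"dp": [0,-0.0003,0.0006],"rot": [0,0,0],"grip": 0.005},
])

```text
clock: 21.1
tcp_pos: [0.4511, 0.106, 0.1495]
orientation: [-2.29, 2.101, -0.025]
contact_force: [2.9, 3.1, -0.8]
grip_width: 0.0112
```

send_rows([
  {"dp": [0,0,0],"rot": [0,0,0],"grip": 0.005},
])

```text
clock: 21.22
tcp_pos: [0.4511, 0.106, 0.1495]
orientation: [-2.29, 2.101, -0.025]
contact_force: [2.1, 2.2, -1.0]
grip_width: 0.0112
```

send_rows([
  {"dp": [0,-0.0003,0.0007],"rot": [0,0,0],"grip": 0.005},
])

```text
clock: 21.35
tcp_pos: [0.4511, 0.1057, 0.1502]
orientation: [-2.29, 2.101, -0.025]
contact_force: [2.1, 3.3, -2.0]
grip_width: 0.0112
```

send_rows([
  {"dp": [0,-0.0003,0.0007],"rot": [0,0,0],"grip": 0.005},
])

```text
clock: 21.48
tcp_pos: [0.4511, 0.1054, 0.151]
orientation: [-2.29, 2.101, -0.025]
contact_force: [2.9, 3.9, -3.1]
grip_width: 0.011
```

send_rows([
  {"dp": [0,-0.0003,0.0007],"rot": [0,0,0],"grip": 0.005},
])

```text
clock: 21.6
tcp_pos: [0.4511, 0.1051, 0.1516]
orientation: [-2.289, 2.101, -0.025]
contact_force: [3.5, 3.8, -4.5]
grip_width: 0.0112
```

send_rows([
  {"dp": [0,0,0],"rot": [0,0,0],"grip": 0.005},
])

```text
clock: 21.72
tcp_pos: [0.4512, 0.1051, 0.1516]
orientation: [-2.289, 2.1, -0.025]
contact_force: [3.5, 3.2, -1.4]
grip_width: 0.0114
```

send_rows([
  {"dp": [0,-0.0002,0.0004],"rot": [0,0,0],"grip": 0.005},
])

```text
clock: 21.85
tcp_pos: [0.4511, 0.105, 0.152]
orientation: [-2.289, 2.1, -0.025]
contact_force: [3.4, 3.8, -5.0]
grip_width: 0.0111
```

```bash
python3 - <<'E'
from h import *
S=snap('scene','s20'); b=cv2.imread('pics/s20.png')[170:330,235:435]
cv2.imwrite('pics/c9.png',cv2.resize(b,None,fx=3.5,fy=3.5,interpolation=cv2.INTER_CUBIC))
E
```

```text
(no output)
```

View pics/c9.png

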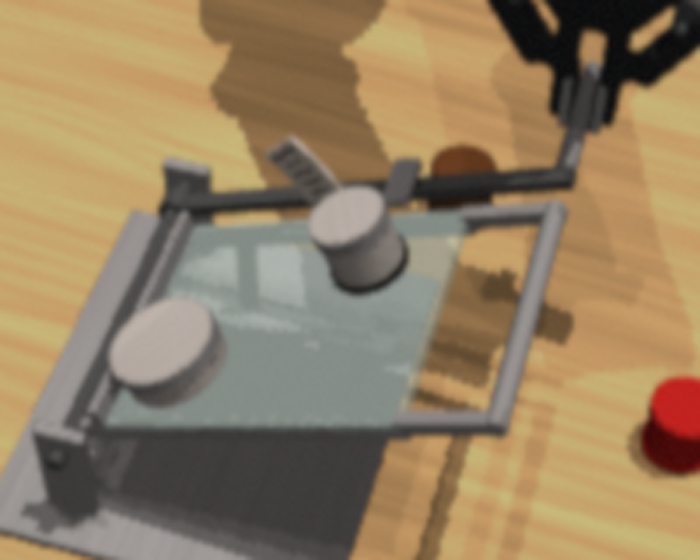

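The blade now lies parallel to the panel with the lug right on it at (403,178), and the panel and tins are unmoved. I'll press slightly more to confirm the contact by force.

send_rows([
  {"dp": [0,-0.0002,0.0005],"rot": [0,0,0],"grip": 0.005},
])

```text
clock: 22.02
tcp_pos: [0.4512, 0.1048, 0.1524]
orientation: [-2.29, 2.1, -0.025]
contact_force: [3.5, 4.1, -5.5]
grip_width: 0.0111
```

send_rows([
  {"dp": [0,0,0],"rot": [0,0,0],"grip": 0.005},
])

```text
clock: 22.15
tcp_pos: [0.4512, 0.1048, 0.1524]
orientation: [-2.289, 2.1, -0.025]
contact_force: [2.9, 2.8, -3.8]
grip_width: 0.0113
```

send_rows([
  {"dp": [0,-0.0002,0.0004],"rot": [0,0,0],"grip": 0.005},
])

```text
clock: 22.28
tcp_pos: [0.4512, 0.1047, 0.1527]
orientation: [-2.29, 2.1, -0.025]
contact_force: [2.8, 4.3, -7.0]
grip_width: 0.011
```

send_rows([
  {"dp": [0,0,0],"rot": [0,0,0],"grip": 0.005},
])

```text
clock: 22.4
tcp_pos: [0.4512, 0.1047, 0.1527]
orientation: [-2.29, 2.1, -0.025]
contact_force: [2.7, 3.0, -2.8]
grip_width: 0.0114
```

The force rises about 2.5 N over 1.1 mm above the friction baseline, so the pad is pressed at roughly 3 to 5 N by geometry. I'll hold briefly, then release.

send_rows([
  {"dp": [0,0,0],"rot": [0,0,0],"grip": 0.005},
  {"dp": [0,0,0],"rot": [0,0,0],"grip": 0.005},
  {"dp": [0,0,0],"rot": [0,0,0],"grip": 0.005},
  {"dp": [0,0,0],"rot": [0,0,0],"grip": 0.005},
])

```text
clock: 22.9
tcp_pos: [0.4512, 0.1047, 0.1527]
orientation: [-2.289, 2.1, -0.024]
contact_force: [3.1, 3.4, -4.0]
grip_width: 0.011
```

send_rows([
  {"dp": [0,0,0],"rot": [0,0,0],"grip": 0.015},
  {"dp": [0,0,0],"rot": [0,0,0],"grip": 0.025},
  {"dp": [0,0,0],"rot": [0,0,0],"grip": 0.04},
  {"dp": [0,0,0],"rot": [0,0,0],"grip": 0.045},
  {"dp": [0,0,0.015],"rot": [0,0,0],"grip": 0.045},
  {"dp": [0,0,0.03],"rot": [0,0,0],"grip": 0.045},
  {"dp": [0,0,0.04],"rot": [0,0,0],"grip": 0.045},
  {"dp": [0,0,0.03],"rot": [0,0,0],"grip": 0.045},
  {"dp": [0,0,0],"rot": [0,0,0],"grip": 0.045},
])

```text
clock: 24.02
tcp_pos: [0.4489, 0.1021, 0.2748]
orientation: [-2.291, 2.105, -0.025]
contact_force: [-0.8, -0.4, 0.6]
grip_width: 0.045
```

```bash
python3 - <<'E'
from h import *
o=get_obs(); print(o['tcp_pos'],o['contact_force'],o['clock'])
S=snap('scene','s21'); b=cv2.imread('pics/s21.png')[170:330,235:435]
cv2.imwrite('pics/c10.png',cv2.resize(b,None,fx=3.5,fy=3.5,interpolation=cv2.INTER_CUBIC))
E
```

```text
[0.44891776 0.10212453 0.27479075] [-0.78173113 -0.39120106  0.58204806] 24.025
```

View pics/c10.png

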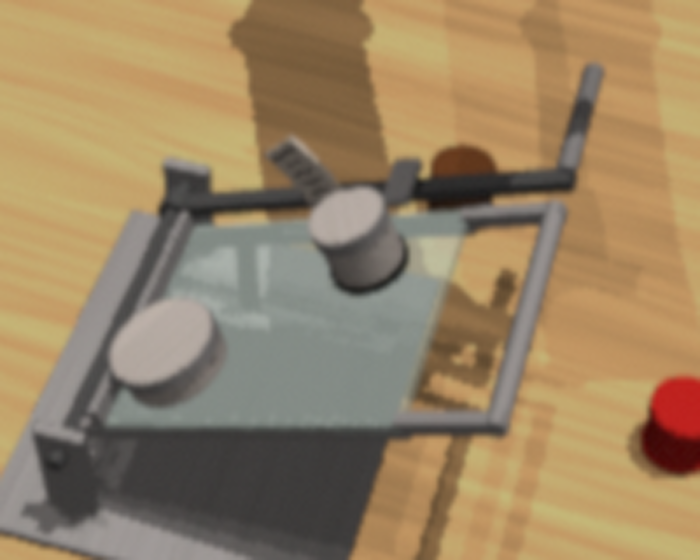

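The pointer stayed up: its bar's inner end at (572,178) lies in line with the lift bar from (500,425) to (560,208), the lug sits on the blade, and both tins are in place. I'll hand in.

```bash
python3 -c "
from h import *
print(hand_in())"
```

```text
the job is handed in; nothing more can be done
None
```

I tilted the panel, set the pointer to its angle and handed the job in at about 24 s. No verdict was reported.

- **Panel:** I raised it by its bar in steps of about 0.02 rad. The low tin slipped at about 0.40 rad and slid to the lip. The tall tin stayed at about 154 mm from the hinge, and I let go of the panel there.
- **Pointer:** I raised it by its own bar until the force climbed to about 2.5–4.5 N above its friction level. I held it about 0.6 s and let go.
- **Last checks:**
  - The final picture shows the panel standing at about 0.40 rad, the low tin at the lip and the tall tin in its upper place.
  - The pointer bar is in line with the lift bar to within what I could read off the picture.
  - The hand is clear of everything, with about 1 N of force noise.
- **Uncertain:** The force signal was noisy, by about 1–2 N, so the pad force is only known roughly. The travel past first contact puts it at 3–5 N. The highest single reading, taken at its face, would mean about 7.5 N, close to the 8 N limit.

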